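# Find the hidden index groove with the index key

## Task

Take the orange-topped index key out of its dock and stand it on the open landing of the guide rail with its wide side across the rail; let go and take it again by its two broad faces. Then slide it along the deck in between the fences, keeping its foot down on the deck, until it drops into the hidden cross groove, and leave it there: upright, fully down in the groove and released. Do not knock over the small bottle.

Things in the scene. Friction and masses are not known exactly. Their poses are not given: they have to be found in the camera images.
- key_center (a point): Centre of the index key, an upright block 36 x 16 x 76 mm (its x, y, z), about 0.2 kg, steel foot, orange grip with dark ribs. Underside 38 mm below this point, top 38 mm above. Narrow edges at x = +-18 mm, broad faces at y = +-8 mm, z up. A half turn about z changes nothing. It starts standing in the dock.
- dock: Grey dock fixed to the bench, base 70 x 62 x 8 mm, origin at the centre of its underside. The key stands on the base, its width along the dock's x, between two cheeks 28 mm wide (x), 2.5 mm off its broad faces, tops 78 mm above the bench (6 mm below the key's top): grip it there by its narrow edges and lift it straight up 75 mm to clear them.
- guide_rail: Aluminium rail with black deck, fixed, 310 mm long along its y, base 100 mm wide; origin at the centre of its underside, z up. Deck top 20 mm above the bench, 52 mm wide (x). From y = +55 to -155 mm fences stand along both sides: inner faces x = +-26 mm, 8 mm thick, tops 92 mm above the bench; the key between them can be held only by its broad faces, fingers apart along y.
- landing (a point): Middle of the rail's open landing, on the deck's top face, at y = +110 mm of the rail, same axes as the rail. The landing runs 45 mm each way along y; nothing beside it is higher than the deck. The fences begin 55 mm from here, towards -y; the key is slid that way.
- channel_mouth (a point): Point on the deck's top face midway between the fences where they begin (rail y = +55 mm); same axes as the rail. From 60 to 125 mm beyond it towards -y (other each time, unmarked) lies the centre of the hidden groove: across the whole deck, 21 mm long in y, 10 mm deep, flat floor. The deck is level and smooth up to it and goes on beyond. A stop 12 mm high closes the far end, 195 mm on.
- flux: Small brown dropper bottle with a black cap, a bystander standing on the bench, 31 mm across, 81 mm tall; origin at the centre of its underside.

How it is judged:
By the outcome, as a careful person would: the job done as asked, in the order asked, and still so for the second after the job is handed in, with the robot touching nothing.
It also fails if it takes over 72 s, if anything falls off the work surface, if the arm or the gripper's body presses on something with over 40 N, if the wrist force passes 120 N, or if a joint passes its speed limit or range.

## Robot

A 6-joint arm with a two-finger parallel gripper is mounted at the origin on a cart in front of the work surface, level with it; the furniture and walls round the work are solid. World frame = base frame: x ahead of the robot, y to its left, z up, the work surface at z = 0. Lengths are in m, angles in rad, forces in N, time in s.
With the tool pointing down it reaches from about 0.425 to 0.95 m from the base axis. Payload 14.7 kg.
Tool frame: the origin (TCP) lies midway between the tips of the shut fingers; the grasp point (between the pads) lies 19 mm behind it; z points along the fingers, y is the direction in which the jaws open and shut (so a half turn about z gives the same grasp; the last joint's range is limited). The gripper opens to 85 mm and grips with 20 to 120 N. Pads are 22 mm wide; open, the fingers measure 114 mm over their backs; the gripper's body (76 mm by 85 mm) begins 54 mm behind the grasp point. The pads swing forward as they close: fully open they stand 13 mm farther back than shut.
Start: joints at [1.226, 0.48, 1.596, -0, 1.065, -0.047], TCP at [0.191, 0.621, 0.231] pointing down, gripper open.
Joint ranges: [-2.75, 2.75], [-0.82, 2.05], [0.23, 2.67], [-1.56, 4.7], [0.09, 2.69], [-2.92, 2.92]. Speed limits (rad/s): [1.89, 1.89, 2.39, 3.01, 3.01, 3.01].

## Interface

Orientations are given as a rotation vector (axis times angle).
In Python, from station import env gives the robot as it stands.
- The arm moves only by the tool play_rows, never from a script. Its argument "increments" is a list of rows, each an object of numbers: "x", "y", "z": the shift along the tool's x, y, z in cm; "ax", "ay", "az": the turn, a rotation vector about the tool's x, y, z in degrees. In form: [{"x": .., "y": .., "z": .., "ax": .., "ay": .., "az": ..}, ...]. A call has 1 to 20 rows; each row shifts and turns the pose as measured when the row begins, along the tool's axes as they then stand; what a row does not reach is not made up. A row lasts 1/8 s, in which the tool goes at most 62.5 mm and 10.7 degrees, less where a joint would pass 70% of its speed; a pose out of reach is approached as far as the arm can. A call is refused whole if a number of a shift passes 6.25 or a number of a turn 10.7, either way. A call with a gripper value outside its range is refused whole. "fingers" is the opening, from -1 (shut) to 1 (fully open), set as the call begins (left out, the last holds). The fingers move at their own pace and stop on an object; the grip force is fixed at half the most. Time passes only in rows, so rows that do not move let the fingers close. It gives the time, the measured TCP pose, the force and the opening at its end, in the units of the state.
- env.get_state(): the state, without advancing time (a new reading comes with each control period).
- env.capture(name): name is "side" or "top" or "wrist"; returns a dict with "frame" (480x640x3 uint8, blue, green, red), "mtx" (3x3 intrinsics, pixels), "k1" (the pictures are not rectified: a ray, as slopes to the right and down, at radius r is drawn at 1 + k1 r^2 times it, then the intrinsics apply), "R" (3x3) and "t" (3): a world point X has camera coordinates R X + t. Camera axes: x right, y down, z forward; pixel columns grow to the right and rows downward; lengths in m; the calibration is good to about 2 mm. A picture is of the moment at which its call begins. There is no depth.
- env.finish_job(): hands the job in, once; it reports no verdict.
Trained networks look in the newest picture that a camera, given by its name, has taken for a name from the list of things; names that differ only in an ending like _2 or _b are one class to them, and where a whole thing is asked for, a point or a joint stands for the part that bears it (a point fixed in the world has none). Each returns a list of dicts, best first, with "p" (0 to 1); they miss things now and then, are a little off and sometimes report something else, mostly with a low value. They report only what shows in the picture. A call takes as long as a camera call.
- env.recognise(camera, query): "bbox" ([left, top, right, bottom] as shares, 0 to 1, of the picture: columns of its width, rows of its height, round what is visible of it).
The state is a dict: "time": time; "joint_pos": joint angles; "qd": joint speeds; "effort": joint torques, N m; "position": TCP position; "ee_rot": TCP orientation; "force": force on the tool from outside, world axes, zero at the start; "moment": the same for the moment, N m; "width": finger opening in m.
Only numpy, scipy, OpenCV 4.12 (cv2) and the standard library are available. Lean on these libraries where they do the work, as an engineer would, in place of code of your own. Each camera call takes 0.05 s, during which the arm holds its last target.

## Working session

There is one attempt and no reset: what is moved stays moved. The work goes in short steps, Python scripts to look and compute and a tool call to move; the robot and the scene stay as the last step left them, time stands still between calls to the robot, and variables do not carry over. Pictures are saved under pics/ and viewed, and the job is handed in when it is done.

Besides the shell and the picture viewer there is one more tool, called after "Call:" as a command line: name --argument value ..., lists and objects as JSON in quotes. play_rows: Moves the arm, as the interface text tells. Its arguments: {"type":"object","properties":{"increments":{"type":"array"},"fingers":{"type":"number"}},"required":["increments"]}

```bash
ls; mkdir -p pics
cat > h.py <<'E'
import numpy as np,cv2
from scipy.spatial.transform import Rotation as Ro
from station import env
def cap(n,f):
    c=env.capture(n); cv2.imwrite('pics/'+f,c['frame']); return c
def proj(c,X):
    X=np.atleast_2d(X)@c['R'].T+c['t']; s=X[:,:2]/X[:,2:]; r2=(s**2).sum(1,keepdims=True)
    s=s*(1+c['k1']*r2); m=c['mtx']; return np.c_[s,np.ones(len(s))]@m.T[:,:2]
def ray(c,px):
    px=np.atleast_2d(np.float64(px)); d=np.linalg.solve(c['mtx'],np.c_[px,np.ones(len(px))].T).T[:,:2]
    s=d.copy()
    for _ in range(30): s=d/(1+c['k1']*(s**2).sum(1,keepdims=True))
    v=np.c_[s,np.ones(len(s))]@c['R']; return -c['R'].T@c['t'],v
def onz(c,px,z):
    o,v=ray(c,px); return o+v*((z-o[2])/v[:,2:])
E
python3 - <<'E'
from h import *
np.set_printoptions(precision=4,suppress=True)
for n in ['side','top','wrist']:
    c=cap(n,n+'0.png')
    print(n,'pos',-c['R'].T@c['t'],c['R'][2],c['mtx'][0,0])
    for q in ['key_center','dock','guide_rail','landing','channel_mouth','flux']:
        try:
            r=env.recognise(n,q)
            print(q,[(round(a['p'],2),(np.array(a['bbox'])*[640,480,640,480]).round().tolist()) for a in r[:2]])
        except Exception as e: print(q,e)
s=env.get_state();print(s)
E
```

```text
pics
side pos [ 0.1924 -0.775   0.3987] [ 0.4048  0.8276 -0.3888] 518.0086688168782
key_center [(0.92, [255.0, 223.0, 271.0, 270.0]), (0.68, [327.0, 229.0, 460.0, 338.0])]
dock [(0.58, [243.0, 229.0, 282.0, 276.0])]
guide_rail [(0.66, [321.0, 226.0, 461.0, 342.0])]
landing [(0.67, [320.0, 228.0, 461.0, 338.0])]
channel_mouth [(0.77, [323.0, 229.0, 459.0, 338.0])]
flux [(0.78, [335.0, 283.0, 358.0, 333.0])]
top pos [ 0.388  -0.0949  0.9122] [ 0.1691  0.0344 -0.985 ] 479.17745226495873
key_center [(0.58, [246.0, 280.0, 274.0, 293.0])]
dock [(0.64, [242.0, 274.0, 279.0, 304.0])]
guide_rail [(0.87, [262.0, 173.0, 432.0, 226.0])]
landing [(0.74, [263.0, 174.0, 430.0, 230.0])]
channel_mouth [(0.68, [264.0, 176.0, 436.0, 232.0])]
flux [(0.75, [387.0, 255.0, 404.0, 273.0])]
wrist pos [0.1152 0.6447 0.3753] [ 0.2935 -0.09   -0.9517] 389.4203341999753
key_center []
dock []
guide_rail []
landing []
channel_mouth []
flux []
{'time': 1.05, 'joint_pos': array([ 1.2264,  0.4802,  1.5963,  0.    ,  1.0651, -0.0466]), 'qd': array([-0.0006,  0.0018,  0.0002, -0.0013, -0.0007, -0.0002]), 'effort': array([  0.0039, -95.0477, -43.0663,   0.0003,   0.0011,   0.0001]), 'position': array([0.1907, 0.6214, 0.2313]), 'ee_rot': array([-0.466 , -3.1068,  0.    ]), 'force': array([ 0.7632, -0.5938, -0.0061]), 'moment': array([-0.0006, -0.1002, -0.0277]), 'width': 0.08571851331784046}
```

View pictures.

Run:
```python
import cv2
a=cv2.imread('pics/top0.png')[140:340,210:460]; cv2.imwrite('pics/top0z.png',cv2.resize(a,(750,600),interpolation=cv2.INTER_CUBIC))
a=cv2.imread('pics/side0.png')[200:350,225:475]; cv2.imwrite('pics/side0z.png',cv2.resize(a,(800,480),interpolation=cv2.INTER_CUBIC))
```

```text
(no output)
```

View pics/top0z.png

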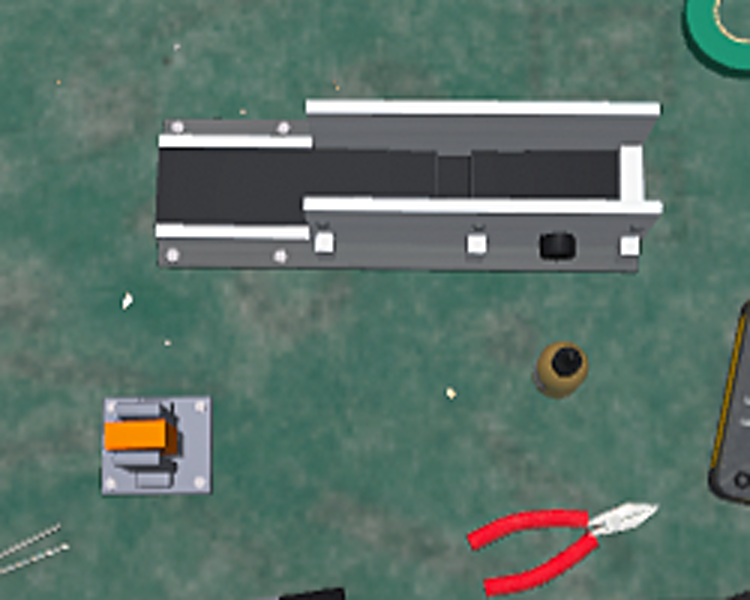

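View pics/side0z.png

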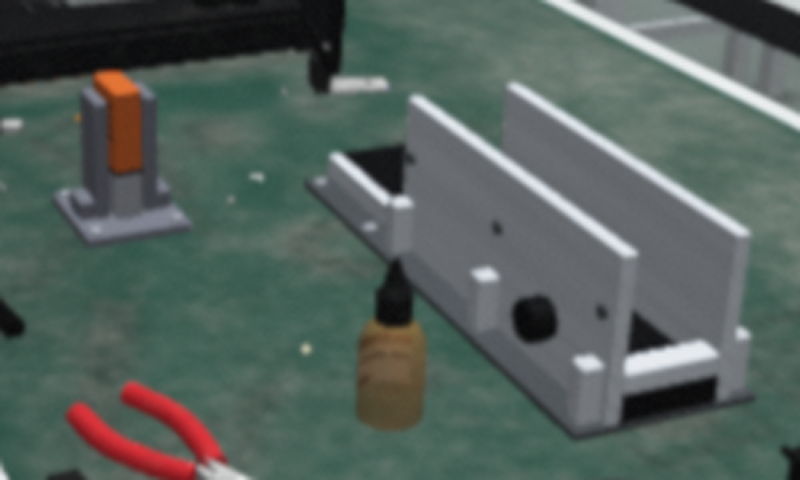

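View pics/side0.png

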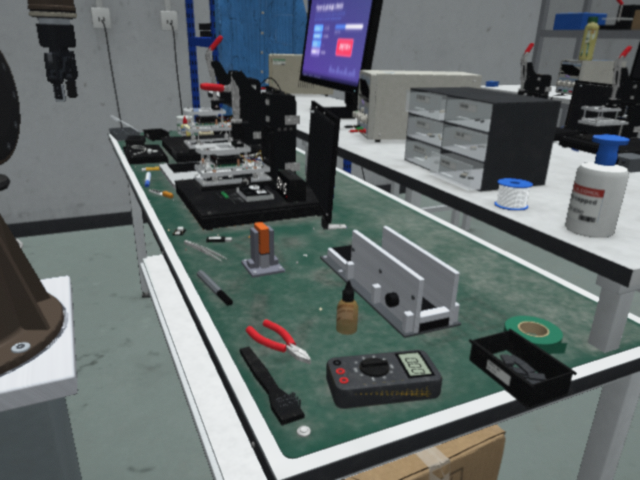

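View pics/top0.png

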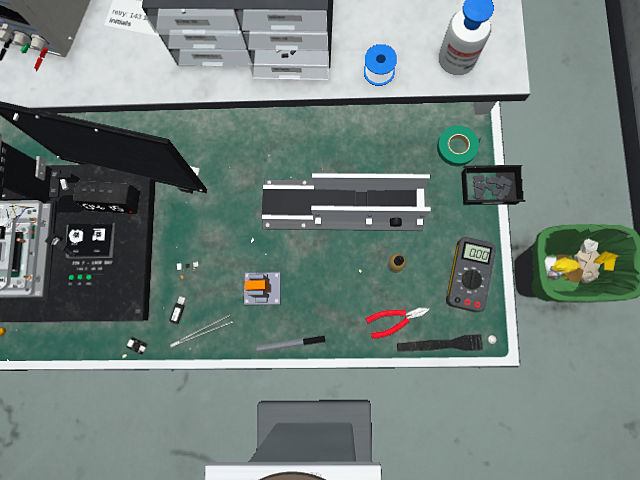

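Run:
```python
from h import *
np.set_printoptions(precision=4,suppress=True)
t=env.capture('top'); s=env.capture('side')
f=lambda L:np.array(L)/3.+np.array([210,140])-1/3.
print('dock',onz(t,f([(103,397),(211,397),(212,494),(102,494)]),.008))
print('keytop',onz(t,f([(105,421),(165,420),(167,446),(106,449)]),.084))
print('railbase',onz(t,f([(163,121),(156,268),(637,271)]),.005))
print('fencetop',onz(t,f([(307,99),(660,103),(660,114),(307,112),(304,197),(661,202),(661,213),(303,210)]),.092))
print('deck land left',onz(t,f([(158,147),(156,227)]),.02), 'groove',onz(t,f([(437,175),(472,175)]),.02))
print('bottle top',onz(t,f([(567,360)]),.081), onz(t,f([(555,385)]),.005))
# panel: corner px side (333,110),(333,225) bottom
o,v=ray(s,[(333,225),(311,103),(335,110),(323,226)])
print(onz(s,[(333,225),(323,226)],0)); print('panel top', onz(t,[(205,190),(170,140),(10,104)],.0),onz(t,[(205,190)],.2))
```

```text
dock [[0.5017 0.0913 0.008 ]
 [0.5006 0.0221 0.008 ]
 [0.4392 0.0212 0.008 ]
 [0.4401 0.0908 0.008 ]]
keytop [[0.478  0.0742 0.084 ]
 [0.4781 0.0391 0.084 ]
 [0.4629 0.0378 0.084 ]
 [0.4617 0.0733 0.084 ]]
railbase [[ 0.6849  0.0553  0.005 ]
 [ 0.5858  0.0588  0.005 ]
 [ 0.578  -0.251   0.005 ]]
fencetop [[ 0.6681 -0.0453  0.092 ]
 [ 0.6609 -0.2542  0.092 ]
 [ 0.6541 -0.2538  0.092 ]
 [ 0.6601 -0.0453  0.092 ]
 [ 0.6079 -0.0432  0.092 ]
 [ 0.6007 -0.2518  0.092 ]
 [ 0.5941 -0.2515  0.092 ]
 [ 0.6    -0.0425  0.092 ]]
deck land left [[0.6626 0.0559 0.02  ]
 [0.6094 0.0565 0.02  ]] groove [[ 0.64   -0.124   0.02  ]
 [ 0.6395 -0.1464  0.02  ]]
bottle top [[ 0.51   -0.1951  0.081 ]] [[ 0.5053 -0.1961  0.005 ]]
[[0.6965 0.2217 0.    ]
 [0.6723 0.2239 0.    ]]
panel top [[0.6686 0.1743 0.    ]
 [0.7761 0.2501 0.    ]
 [0.8664 0.5969 0.    ]] [[0.607  0.1153 0.2   ]]
```

```bash
python3 - <<'E'
from h import *
np.set_printoptions(precision=4,suppress=True)
t=env.capture('top'); s=env.capture('side')
print(onz(t,[(150,320),(152,165),(20,320)],.02))
def tri(a,b):
    o1,v1=ray(t,a);o2,v2=ray(s,b);v1=v1[0];v2=v2[0]
    k=np.linalg.lstsq(np.c_[v1,-v2],o2-o1,rcond=None)[0]
    return o1+v1*k[0],o2+v2*k[1]
print(tri((205,190),(335,112)),tri((205,190),(311,103)))
print(Ro.from_rotvec(env.get_state()['ee_rot']).as_matrix())
for z in(.05,.1,.2,.3):print(proj(s,[[.45,.3,z],[.35,.3,z]]))
E
python3 - <<'E'
import cv2
a=cv2.imread('pics/side0.png')[40:240,100:360]; cv2.imwrite('pics/side0m.png',cv2.resize(a,(780,600),interpolation=cv2.INTER_CUBIC))
E
```

```text
[[0.4123 0.2646 0.02  ]
 [0.7162 0.2763 0.02  ]
 [0.4148 0.5159 0.02  ]]
(array([0.5865, 0.0956, 0.2666]), array([0.6208, 0.0793, 0.2723])) (array([0.5799, 0.0893, 0.2881]), array([0.5782, 0.09  , 0.2878]))
[[-0.956   0.2934 -0.    ]
 [ 0.2934  0.956  -0.0001]
 [-0.     -0.0001 -1.    ]]
[[216.4141 205.8416]
 [169.3144 210.9225]]
[[215.1094 183.4894]
 [167.098  187.8067]]
[[212.343  136.3199]
 [162.3906 138.925 ]]
[[209.3441  85.5275]
 [157.2758  86.1335]]
```

View pics/side0m.png

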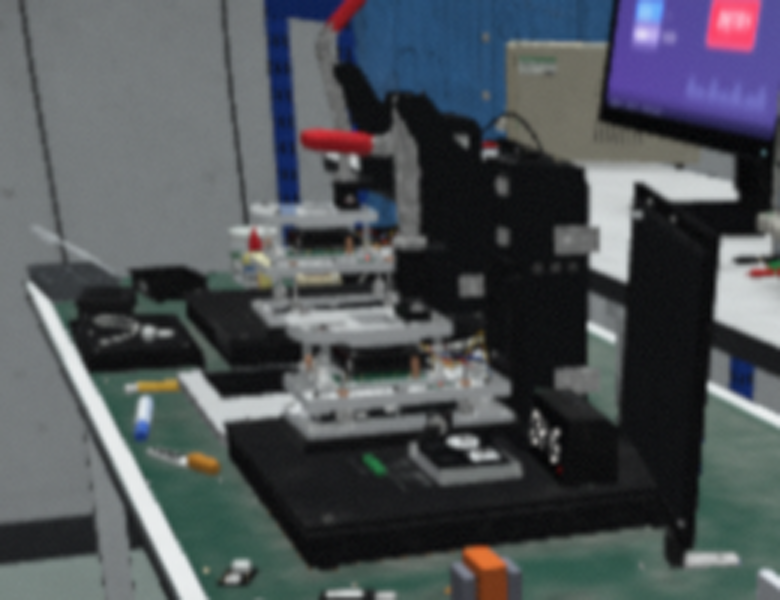

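View pics/wrist0.png

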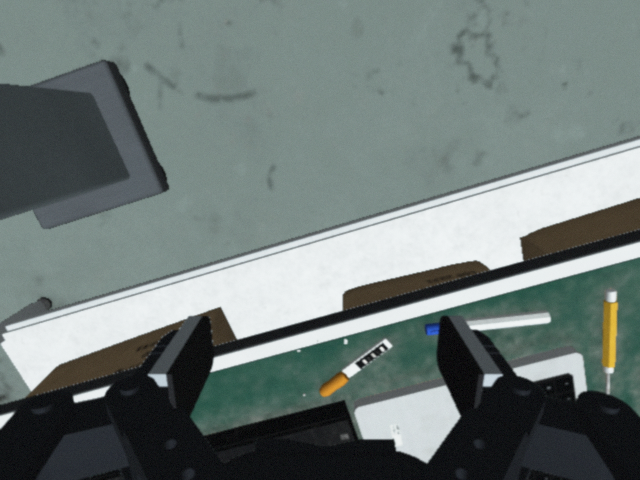

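Run:
```python
from h import *
np.set_printoptions(precision=4,suppress=True)
t=env.capture('top'); s=env.capture('side')
def tri(a,b):
    o1,v1=ray(t,a);o2,v2=ray(s,b);v1=v1[0];v2=v2[0]
    k=np.linalg.lstsq(np.c_[v1,-v2],o2-o1,rcond=None)[0]
    return o1+v1*k[0],o2+v2*k[1]
for b in[(330,217),(325,227),(339,118),(338,120),(311,103)]:
  for a in [(205,190),(197,169)]: print(a,b,*tri(a,b))
a=cv2.imread('pics/top0.png')[80:280,0:260]; cv2.imwrite('pics/top0m.png',cv2.resize(a,(780,600),interpolation=cv2.INTER_CUBIC))
```

```text
(205, 190) (330, 217) [0.6553 0.1616 0.0431] [0.6578 0.1605 0.0435]
(197, 169) (330, 217) [0.6993 0.1801 0.0379] [0.6729 0.1909 0.032 ]
(205, 190) (325, 227) [0.6626 0.1686 0.0194] [0.6526 0.1727 0.0175]
(197, 169) (325, 227) [0.7076 0.1874 0.0146] [0.6674 0.2032 0.0052]
(205, 190) (339, 118) [0.5901 0.0991 0.2549] [0.6296 0.0799 0.2614]
(197, 169) (339, 118) [0.6224 0.1122 0.2538] [0.6414 0.1031 0.2577]
(205, 190) (338, 120) [0.5912 0.1001 0.2514] [0.6288 0.082  0.2576]
(197, 169) (338, 120) [0.6237 0.1133 0.2503] [0.6406 0.1053 0.2538]
(205, 190) (311, 103) [0.5799 0.0893 0.2881] [0.5782 0.09   0.2878]
(197, 169) (311, 103) [0.6095 0.1008 0.2902] [0.5872 0.1101 0.2852]
```

View pics/top0m.png

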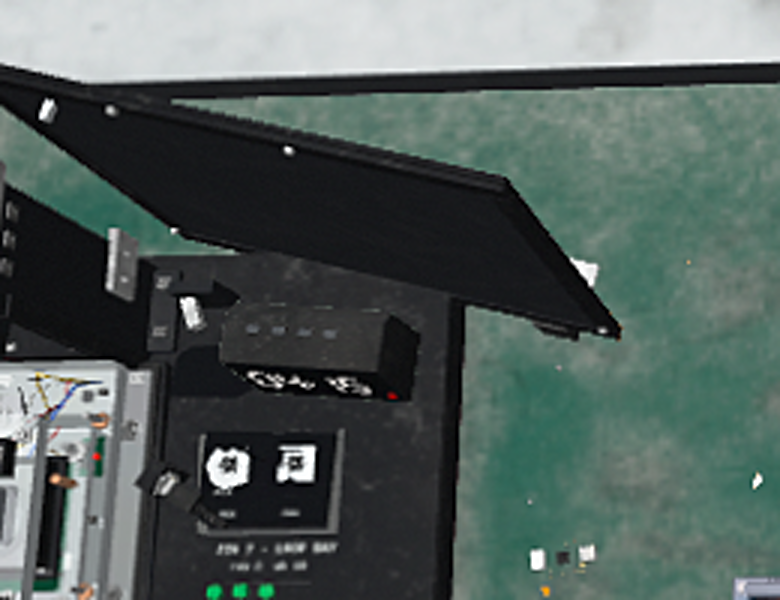

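Call:
play_rows --increments '[{"x": -3.6,"y": -3.7},{"x": -3.6,"y": -3.7},{"x": -3.6,"y": -3.7},{"x": -3.6,"y": -3.7},{"x": -3.6,"y": -3.7},{"x": -3.6,"y": -3.7},{"x": -3.6,"y": -3.7},{"x": -3.6,"y": -3.7}]' --fingers 1

```text
validation failed for argument at $.in...
```

Call:
play_rows --increments '[{"x": -3.6,"y": -3.7,"z": 0,"ax": 0,"ay": 0,"az": 0},{"x": -3.6,"y": -3.7,"z": 0,"ax": 0,"ay": 0,"az": 0},{"x": -3.6,"y": -3.7,"z": 0,"ax": 0,"ay": 0,"az": 0},{"x": -3.6,"y": -3.7,"z": 0,"ax": 0,"ay": 0,"az": 0},{"x": -3.6,"y": -3.7,"z": 0,"ax": 0,"ay": 0,"az": 0},{"x": -3.6,"y": -3.7,"z": 0,"ax": 0,"ay": 0,"az": 0},{"x": -3.6,"y": -3.7,"z": 0,"ax": 0,"ay": 0,"az": 0},{"x": -3.6,"y": -3.7,"z": 0,"ax": 0,"ay": 0,"az": 0}]' --fingers 1

```text
time: 2.35
position: [0.3837, 0.2469, 0.2314]
ee_rot: [0.457, 3.106, 0.006]
force: [0.8, 0.5, 0.4]
width: 0.0854
```

```bash
cat >> h.py <<'E'
def plan(p,ang,n):
    """tool down; ang = world angle (deg) of tool y; print per-row numbers"""
    s=env.get_state(); T0=s['position']; R0=Ro.from_rotvec(s['ee_rot'])
    a=np.deg2rad(ang); y=np.array([np.cos(a),np.sin(a),0]); z=np.array([0,0,-1.]); x=np.cross(y,z)
    R1=Ro.from_matrix(np.c_[x,y,z]); dr=(R0.inv()*R1).as_rotvec()
    print('force',s['force'].round(1),'pos',T0.round(4),'turn deg',np.rad2deg(dr).round(2),'width',round(s['width'],4))
    for i in range(n):
        Ra=R0*Ro.from_rotvec(dr*i/n)
        d=Ra.inv().apply((np.array(p)-T0)/n)*100
        print((d).round(2),np.rad2deg(dr/n).round(2))
E
python3 - <<'E'
from h import *
plan([.47,.056,.18],89.2,5)
E
```

```text
force [0.8 0.5 0.4] pos [0.3837 0.2469 0.2314] turn deg [  0.22   0.15 -15.93] width 0.0854
[-2.75 -3.16  1.02] [ 0.04  0.03 -3.19]
[-2.57 -3.31  1.02] [ 0.04  0.03 -3.19]
[-2.38 -3.45  1.02] [ 0.04  0.03 -3.19]
[-2.19 -3.57  1.02] [ 0.04  0.03 -3.19]
[-1.99 -3.69  1.03] [ 0.04  0.03 -3.19]
```

Call:
play_rows --increments '[{"x": -2.75,"y": -3.16,"z": 1.0,"ax": 0,"ay": 0,"az": -3.2},{"x": -2.57,"y": -3.31,"z": 1.0,"ax": 0,"ay": 0,"az": -3.2},{"x": -2.38,"y": -3.45,"z": 1.0,"ax": 0,"ay": 0,"az": -3.2},{"x": -2.19,"y": -3.57,"z": 1.0,"ax": 0,"ay": 0,"az": -3.2},{"x": -2.0,"y": -3.7,"z": 1.0,"ax": 0.2,"ay": 0.1,"az": -3.2},{"x": 0,"y": 0,"z": 0,"ax": 0,"ay": 0,"az": 0}]' --fingers 1

```text
time: 3.1
position: [0.4757, 0.0471, 0.1811]
ee_rot: [0.012, 3.135, 0.002]
force: [-0.6, 1.6, -0.4]
width: 0.0852
```

Run:
```python
from h import *
c=cap('wrist','w1.png'); plan([.4703,.0562,.18],89.2,1)
K=np.array([[.4703,.0562]]);
for sx in(-1,1):
  for sy in(-1,1):
    print(sx,sy,proj(c,[.4703+sx*.008,.0562+sy*.018,.084]).round(1),'base',proj(c,[.4703+sx*.031,.0562+sy*.035,.008]).round(1))
```

```text
force [0.2 0.7 0.8] pos [0.4751 0.0482 0.1813] turn deg [0.08 0.34 0.35] width 0.0854
[0.49 0.8  0.13] [0.08 0.34 0.35]
-1 -1 [[310.1 224.7]] base [[291.8 172.2]]
-1 1 [[366.4 224.3]] base [[378.5 171.5]]
1 -1 [[310.6 248.3]] base [[294.2 245.1]]
1 1 [[365.7 247.9]] base [[375.9 244.5]]
```

View pics/w1.png

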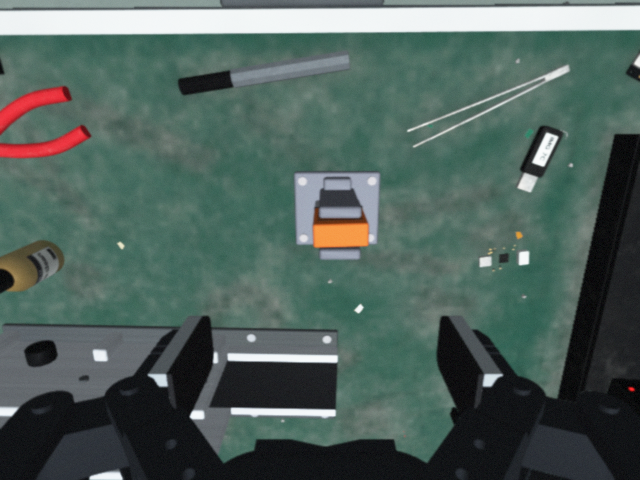

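Call:
play_rows --increments '[{"x": 0.5,"y": 0.87,"z": 0.5,"ax": 0.1,"ay": 0.35,"az": 0.35},{"x": 0,"y": 0,"z": 2.5,"ax": 0,"ay": 0,"az": 0},{"x": 0,"y": 0,"z": 3,"ax": 0,"ay": 0,"az": 0},{"x": 0,"y": 0,"z": 1,"ax": 0,"ay": 0,"az": 0},{"x": 0,"y": 0,"z": 0,"ax": 0,"ay": 0,"az": 0}]' --fingers 1

```text
time: 3.78
position: [0.4681, 0.063, 0.1108]
ee_rot: [0.019, 3.141, 0.0]
force: [-0.5, -0.5, 0.1]
width: 0.0856
```

Run:
```python
from h import *
plan([.4703,.057,.042],89.2,3)
```

```text
force [-0.5 -0.5  0.1] pos [0.4681 0.063  0.1108] turn deg [0.01 0.03 0.1 ] width 0.0856
[-0.07 -0.2   2.29] [0.   0.01 0.03]
[-0.07 -0.2   2.29] [0.   0.01 0.03]
[-0.07 -0.2   2.29] [0.   0.01 0.03]
```

Call:
play_rows --increments '[{"x": -0.22,"y": -0.6,"z": 0,"ax": 0,"ay": 0,"az": 0},{"x": 0,"y": 0,"z": 0,"ax": 0,"ay": 0,"az": 0},{"x": 0,"y": 0,"z": 0,"ax": 0,"ay": 0,"az": 0}]' --fingers 1

```text
time: 4.15
position: [0.4715, 0.057, 0.1128]
ee_rot: [0.019, 3.138, 0.001]
force: [0.6, -0.1, -0.0]
width: 0.0851
```

Run:
```python
from h import *
plan([.4703,.057,.042],89.2,3)
c=cap('wrist','w2.png')
for sx in(-1,1):
  for sy in(-1,1):
    print(sx,sy,proj(c,[.4703+sx*.008,.057+sy*.018,.084]).round(1))
cv2.imwrite('pics/w2z.png',cv2.resize(c['frame'][150:350,220:460],(720,600),interpolation=cv2.INTER_CUBIC))
```

```text
force [ 0.6 -0.1 -0. ] pos [0.4715 0.057  0.1128] turn deg [0.02 0.2  0.11] width 0.0851
[ 0.05 -0.    2.36] [0.01 0.07 0.04]
[ 0.05 -0.    2.36] [0.01 0.07 0.04]
[ 0.04 -0.    2.36] [0.01 0.07 0.04]
-1 -1 [[286.3 271.6]]
-1 1 [[361.7 270.8]]
1 -1 [[287.7 301.9]]
1 1 [[361.2 301.1]]
```

View pics/w2z.png

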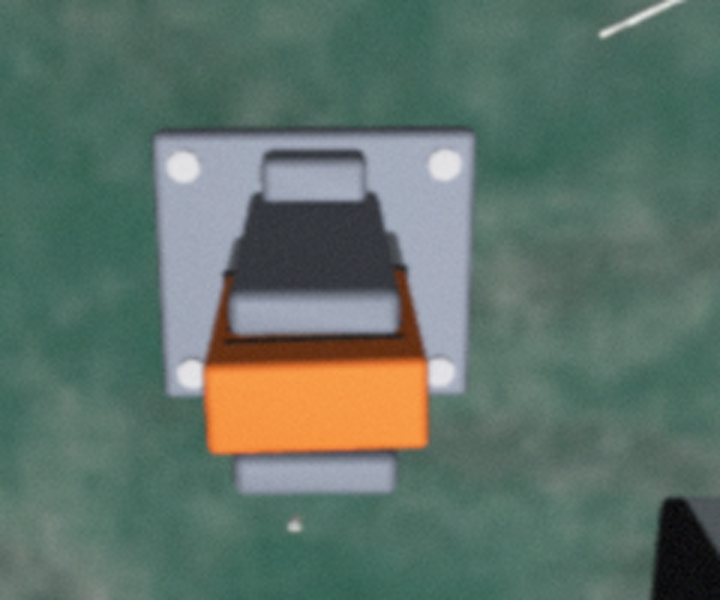

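Call:
play_rows --increments '[{"x": 0.15,"y": 0.07,"z": 1.2,"ax": 0,"ay": 0.2,"az": 0},{"x": 0,"y": 0,"z": 1.5,"ax": 0,"ay": 0,"az": 0},{"x": 0,"y": 0,"z": 1.5,"ax": 0,"ay": 0,"az": 0},{"x": 0,"y": 0,"z": 1.5,"ax": 0,"ay": 0,"az": 0},{"x": 0,"y": 0,"z": 1.0,"ax": 0,"ay": 0,"az": 0},{"x": 0,"y": 0,"z": 0,"ax": 0,"ay": 0,"az": 0},{"x": 0,"y": 0,"z": 0,"ax": 0,"ay": 0,"az": 0}]' --fingers 1

```text
time: 5.08
position: [0.4693, 0.0577, 0.0414]
ee_rot: [-0.02, -3.14, -0.001]
force: [0.8, -0.0, -0.3]
width: 0.0855
```

Run:
```python
from h import *
plan([.470,.0577,.042],89.2,1)
```

```text
force [ 0.8 -0.  -0.3] pos [0.4693 0.0577 0.0414] turn deg [ 0.02 -0.07  0.07] width 0.0855
[-0.07 -0.   -0.06] [ 0.02 -0.07  0.07]
```

Good. Close.

Call:
play_rows --increments '[{"x": 0,"y": 0,"z": 0,"ax": 0,"ay": 0,"az": 0},{"x": 0,"y": 0,"z": 0,"ax": 0,"ay": 0,"az": 0},{"x": 0,"y": 0,"z": 0,"ax": 0,"ay": 0,"az": 0},{"x": 0,"y": 0,"z": 0,"ax": 0,"ay": 0,"az": 0},{"x": 0,"y": 0,"z": 0,"ax": 0,"ay": 0,"az": 0},{"x": 0,"y": 0,"z": 0,"ax": 0,"ay": 0,"az": 0}]' --fingers -1

```text
time: 5.82
position: [0.47, 0.0578, 0.0426]
ee_rot: [0.02, 3.141, 0.001]
force: [-0.4, 1.0, -2.7]
width: 0.0357
```

Call:
play_rows --increments '[{"x": 0,"y": 0,"z": -0.8,"ax": 0,"ay": 0,"az": 0},{"x": 0,"y": 0,"z": -1.5,"ax": 0,"ay": 0,"az": 0},{"x": 0,"y": 0,"z": -1.8,"ax": 0,"ay": 0,"az": 0},{"x": 0,"y": 0,"z": -1.8,"ax": 0,"ay": 0,"az": 0},{"x": 0,"y": 0,"z": -1.8,"ax": 0,"ay": 0,"az": 0},{"x": 0,"y": 0,"z": -1.8,"ax": 0,"ay": 0,"az": 0},{"x": 0,"y": 0,"z": -0.8,"ax": 0,"ay": 0,"az": 0},{"x": 0,"y": 0,"z": 0,"ax": 0,"ay": 0,"az": 0},{"x": 0,"y": 0,"z": 0,"ax": 0,"ay": 0,"az": 0}]'

```text
time: 6.95
position: [0.4688, 0.0577, 0.1508]
ee_rot: [-0.02, -3.141, -0.001]
force: [-0.2, 0.6, -2.4]
width: 0.0355
```

Run:
```python
from h import *
s=env.get_state(); p=s['position']; print(p,s['force'],s['width'])
c=cap('side','s2.png')
cv2.imwrite('pics/s2z.png',cv2.resize(c['frame'][120:300,180:420],(800,600),interpolation=cv2.INTER_CUBIC))
b=p[2]-.0426+.008
for dx in (-.008,.008):
  for dy in (-.018,.018):
    q=proj(c,[[p[0]+dx,p[1]+dy,b]]); print(q,((q-[180,120])*10/3).round())
```

```text
[0.46884642 0.05765362 0.15078708] [-0.1669865   0.61369518 -2.40917655] 0.03554004584396955
[[259.03066551 211.44381186]] [[263. 305.]]
[[252.50095857 205.5025306 ]] [[242. 285.]]
[[267.83683883 210.41712282]] [[293. 301.]]
[[261.07117811 204.55054658]] [[270. 282.]]
```

View pics/s2z.png

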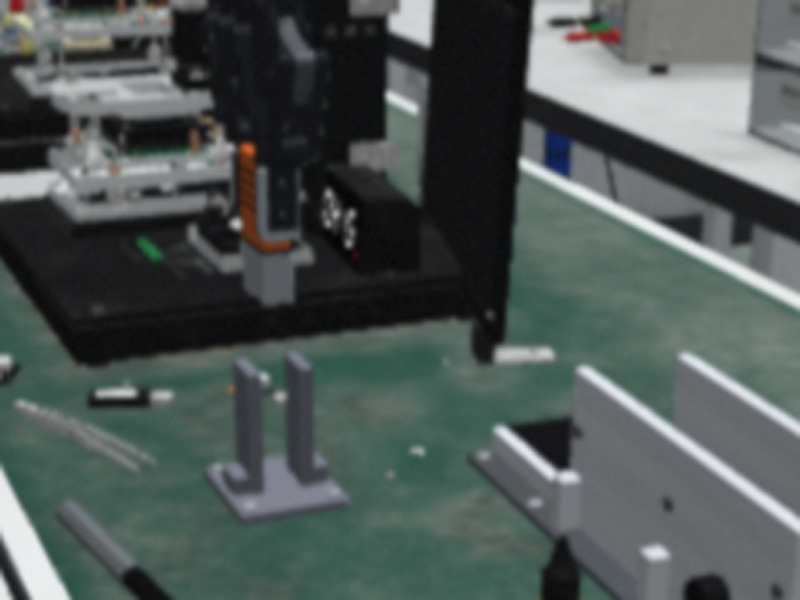

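Run:
```python
from h import *
print(env.get_state()['joint_pos'])
plan([.6355,.011,.15],178.3,10)
```

```text
[ 5.78980148e-02  3.47510234e-01  2.07597230e+00  6.40325908e-04
  7.18244798e-01 -1.50066918e+00]
force [-0.5 -0.3 -3.3] pos [0.4688 0.0577 0.1507] turn deg [ 3.000e-02  1.000e-02 -8.903e+01] width 0.0353
[-1.67 -0.45  0.01] [ 0.   0.  -8.9]
[-1.58 -0.7   0.01] [ 0.   0.  -8.9]
[-1.46 -0.94  0.01] [ 0.   0.  -8.9]
[-1.29 -1.15  0.01] [ 0.   0.  -8.9]
[-1.1  -1.34  0.01] [ 0.   0.  -8.9]
[-0.88 -1.49  0.01] [ 0.   0.  -8.9]
[-0.64 -1.61  0.01] [ 0.   0.  -8.9]
[-0.38 -1.69  0.01] [ 0.   0.  -8.9]
[-0.12 -1.73  0.01] [ 0.   0.  -8.9]
[ 0.15 -1.72  0.01] [ 0.   0.  -8.9]
```

Run:
```python
from h import *
plan([.6355,.008,.15],-1.7,10)
```

```text
force [-0.5 -0.3 -3.3] pos [0.4688 0.0577 0.1507] turn deg [ 1.000e-02 -3.000e-02  9.097e+01] width 0.0353
[-1.67 -0.48  0.01] [ 0.  -0.   9.1]
[-1.73 -0.21  0.01] [ 0.  -0.   9.1]
[-1.74  0.07  0.01] [ 0.  -0.   9.1]
[-1.7   0.34  0.01] [ 0.  -0.   9.1]
[-1.63  0.61  0.01] [ 0.  -0.   9.1]
[-1.51  0.86  0.01] [ 0.  -0.   9.1]
[-1.36  1.09  0.01] [ 0.  -0.   9.1]
[-1.17  1.29  0.01] [ 0.  -0.   9.1]
[-0.95  1.46  0.01] [ 0.  -0.   9.1]
[-0.71  1.59  0.01] [ 0.  -0.   9.1]
```

Call:
play_rows --increments '[{"x": -1.67,"y": -0.48,"z": 0,"ax": 0,"ay": 0,"az": 9.1},{"x": -1.73,"y": -0.21,"z": 0,"ax": 0,"ay": 0,"az": 9.1},{"x": -1.74,"y": 0.07,"z": 0,"ax": 0,"ay": 0,"az": 9.1},{"x": -1.7,"y": 0.34,"z": 0,"ax": 0,"ay": 0,"az": 9.1},{"x": -1.63,"y": 0.61,"z": 0,"ax": 0,"ay": 0,"az": 9.1},{"x": -1.51,"y": 0.86,"z": 0,"ax": 0,"ay": 0,"az": 9.1},{"x": -1.36,"y": 1.09,"z": 0,"ax": 0,"ay": 0,"az": 9.1},{"x": -1.17,"y": 1.29,"z": 0,"ax": 0,"ay": 0,"az": 9.1},{"x": -0.95,"y": 1.46,"z": 0,"ax": 0,"ay": 0,"az": 9.1},{"x": -0.71,"y": 1.59,"z": 0,"ax": 0,"ay": 0,"az": 8},{"x": 0,"y": 0,"z": 0,"ax": 0,"ay": 0,"az": 0},{"x": 0,"y": 0,"z": 0,"ax": 0,"ay": 0,"az": 0}]'

```text
time: 8.5
position: [0.6334, 0.0027, 0.1389]
ee_rot: [-2.277, -2.146, 0.019]
force: [0.1, 0.3, -3.2]
width: 0.0354
```

Run:
```python
from h import *
plan([.6355,.008,.15],-1.7,1)
c=cap('wrist','w3.png'); t=cap('top','t3.png')
# predicted rail features
yw=np.deg2rad(-1.7); 
def rail(x,y,z): return [.6324+x*np.cos(yw)-y*np.sin(yw),-.099+x*np.sin(yw)+y*np.cos(yw),z]
for n,P in dict(b1=(-.05,.155,.004),b2=(.05,.155,.004),d1=(-.026,.155,.02),d2=(.026,.155,.02),f1=(-.026,.055,.092),f2=(.026,.055,.092)).items():
    print(n,proj(c,rail(*P)).round(1),proj(t,rail(*P)).round(1))
```

```text
force [ 0.1  0.3 -3.2] pos [0.6334 0.0027 0.1389] turn deg [-1.01  0.01 -1.69] width 0.0354
[ 0.55  0.16 -1.11] [-1.01  0.01 -1.69]
b1 [[258.4 158. ]] [[262.4 228.5]]
b2 [[400.9 153.9]] [[264.5 179.2]]
d1 [[290.  159.4]] [[261.6 214.5]]
d2 [[368.5 157.1]] [[262.7 188.4]]
f1 [[287.  351.7]] [[311.  205.3]]
f2 [[379.  350.3]] [[311.7 177. ]]
```

View pics/w3.png

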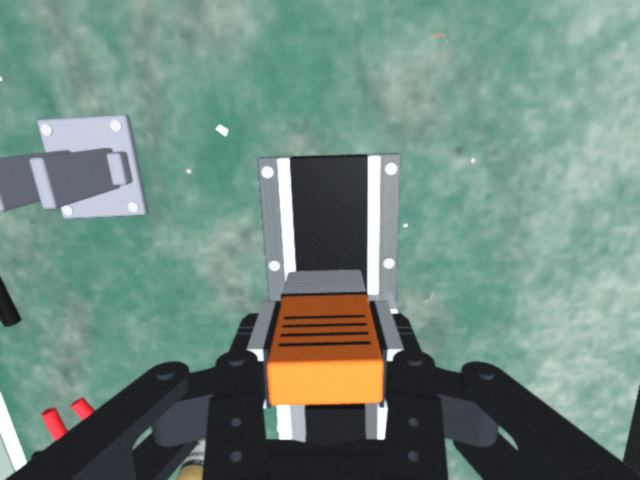

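View pics/t3.png

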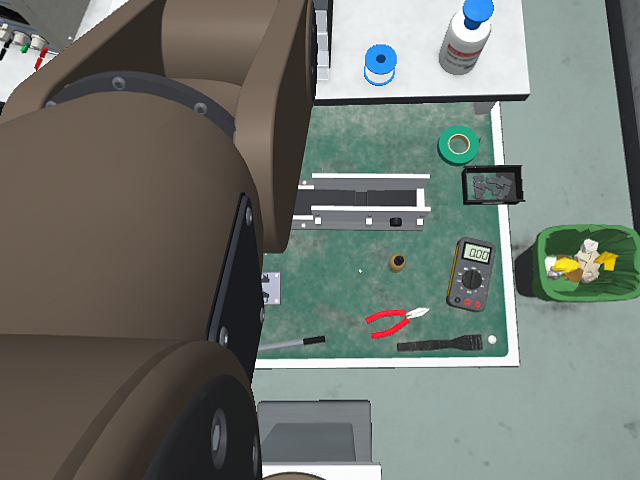

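Call:
play_rows --increments '[{"x": 0.55,"y": 0.2,"z": 0,"ax": -1.0,"ay": 0,"az": -1.7},{"x": 0,"y": 0,"z": 0,"ax": 0,"ay": 0,"az": 0},{"x": 0,"y": 0,"z": 0,"ax": 0,"ay": 0,"az": 0}]'

```text
time: 8.98
position: [0.6352, 0.009, 0.1395]
ee_rot: [2.248, 2.192, 0.002]
force: [0.1, -0.6, -3.0]
width: 0.0355
```

Run:
```python
from h import *
plan([.6356,.008,.057],-1.6,1)
c=cap('wrist','w4.png')
yw=np.deg2rad(-1.6); 
def rail(x,y,z): return [.6324+x*np.cos(yw)-y*np.sin(yw),-.099+x*np.sin(yw)+y*np.cos(yw),z]
for n,P in dict(b1=(-.05,.155,.004),b2=(.05,.155,.004),b3=(-.05,.07,.004),b4=(.05,.07,.004)).items():
    print(n,proj(c,rail(*P)).round(1))
cv2.imwrite('pics/w4z.png',cv2.resize(c['frame'][130:330,220:460],(720,600),interpolation=cv2.INTER_CUBIC))
```

```text
force [ 0.1 -0.6 -3. ] pos [0.6352 0.009  0.1395] turn deg [0.1  0.01 0.15] width 0.0355
[-0.1   0.02  8.25] [0.1  0.01 0.15]
b1 [[254.7 165.1]]
b2 [[395.9 165.4]]
b3 [[260.5 276.2]]
b4 [[389.5 276.5]]
```

View pics/w4z.png

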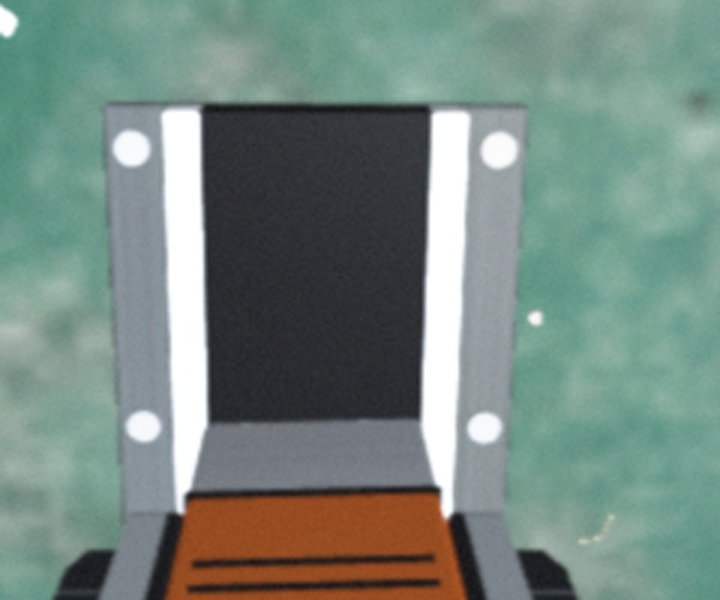

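Call:
play_rows --increments '[{"x": -0.1,"y": 0.03,"z": 1.2,"ax": 0.1,"ay": 0,"az": 0.15},{"x": 0,"y": 0,"z": 1.8,"ax": 0,"ay": 0,"az": 0},{"x": 0,"y": 0,"z": 1.8,"ax": 0,"ay": 0,"az": 0},{"x": 0,"y": 0,"z": 1.3,"ax": 0,"ay": 0,"az": 0},{"x": 0,"y": 0,"z": 0.7,"ax": 0,"ay": 0,"az": 0},{"x": 0,"y": 0,"z": 0,"ax": 0,"ay": 0,"az": 0},{"x": 0,"y": 0,"z": 0,"ax": 0,"ay": 0,"az": 0}]'

```text
time: 9.9
position: [0.6348, 0.0077, 0.0652]
ee_rot: [-2.252, -2.189, 0.003]
force: [-1.4, 0.4, -2.7]
width: 0.0354
```

Run:
```python
from h import *
plan([.6356,.008,.0546],-1.6,1)
```

```text
force [-1.4  0.4 -2.7] pos [0.6348 0.0077 0.0652] turn deg [-0.14  0.01 -0.03] width 0.0354
[0.03 0.08 1.06] [-0.14  0.01 -0.03]
```

Call:
play_rows --increments '[{"x": 0,"y": 0.08,"z": 0.6,"ax": -0.1,"ay": 0,"az": 0},{"x": 0,"y": 0,"z": 0.3,"ax": 0,"ay": 0,"az": 0},{"x": 0,"y": 0,"z": 0.1,"ax": 0,"ay": 0,"az": 0},{"x": 0,"y": 0,"z": 0.1,"ax": 0,"ay": 0,"az": 0}]'

```text
time: 10.4
position: [0.6365, 0.0077, 0.0548]
ee_rot: [2.252, 2.189, 0.002]
force: [0.0, 0.2, -2.7]
width: 0.0351
```

Call:
play_rows --increments '[{"x": 0,"y": 0,"z": 0.1,"ax": 0,"ay": 0,"az": 0},{"x": 0,"y": 0,"z": 0.1,"ax": 0,"ay": 0,"az": 0}]'

```text
time: 10.65
position: [0.6366, 0.0077, 0.0545]
ee_rot: [2.252, 2.189, 0.002]
force: [-7.6, 0.1, 17.9]
width: 0.0355
```

Call:
play_rows --increments '[{"x": 0,"y": 0,"z": -0.03,"ax": 0,"ay": 0,"az": 0},{"x": 0,"y": 0,"z": 0,"ax": 0,"ay": 0,"az": 0},{"x": 0,"y": 0,"z": 0,"ax": 0,"ay": 0,"az": 0},{"x": 0,"y": 0,"z": 0,"ax": 0,"ay": 0,"az": 0}]' --fingers 1

```text
time: 11.15
position: [0.6372, 0.0077, 0.0555]
ee_rot: [2.251, 2.188, 0.004]
force: [-0.8, 0.3, -0.3]
width: 0.0852
```

Call:
play_rows --increments '[{"x": 0,"y": 0,"z": -0.6,"ax": 0,"ay": 0,"az": 0},{"x": 0,"y": 0,"z": -1.2,"ax": 0,"ay": 0,"az": 0},{"x": 0,"y": 0,"z": -1.8,"ax": 0,"ay": 0,"az": 0},{"x": 0,"y": 0,"z": -1.8,"ax": 0,"ay": 0,"az": 0},{"x": 0,"y": 0,"z": -1.8,"ax": 0,"ay": 0,"az": 0},{"x": 0,"y": 0,"z": -1.0,"ax": 0,"ay": 0,"az": 0},{"x": 0,"y": 0,"z": 0,"ax": 0,"ay": 0,"az": 0}]'

```text
time: 12.02
position: [0.6378, 0.0077, 0.1453]
ee_rot: [2.249, 2.186, 0.007]
force: [0.4, 0.6, -0.7]
width: 0.0855
```

Run:
```python
from h import *
plan([.6356,.008,.14],88.4,9)
c=cap('wrist','w5.png')
yw=np.deg2rad(-1.6); 
for z in(.096,.058,.02):
  for sx in(-1,1):
   for sy in(-1,1):
    P=[.6365+sx*.018,.0077+sy*.008-sx*.018*.028,z]; print(z,sx,sy,proj(c,P).round(1))
```

```text
force [ 0.4  0.6 -0.7] pos [0.6378 0.0077 0.1453] turn deg [  0.29   0.3  -90.03] width 0.0855
[ 0.   -0.03  0.06] [  0.03   0.03 -10.  ]
[ 0.01 -0.02  0.06] [  0.03   0.03 -10.  ]
[ 0.01 -0.02  0.06] [  0.03   0.03 -10.  ]
[ 0.01 -0.02  0.06] [  0.03   0.03 -10.  ]
[ 0.02 -0.02  0.06] [  0.03   0.03 -10.  ]
[ 0.02 -0.01  0.06] [  0.03   0.03 -10.  ]
[ 0.02 -0.01  0.06] [  0.03   0.03 -10.  ]
[ 0.02 -0.01  0.06] [  0.03   0.03 -10.  ]
[ 0.02 -0.    0.06] [  0.03   0.03 -10.  ]
0.096 -1 -1 [[289.4 286.9]]
0.096 -1 1 [[287.7 259.1]]
0.096 1 -1 [[355.9 286.7]]
0.096 1 1 [[355.8 258.9]]
0.058 -1 -1 [[294.2 262.1]]
0.058 -1 1 [[292.8 237.9]]
0.058 1 -1 [[351.  261.9]]
0.058 1 1 [[350.8 237.8]]
0.02 -1 -1 [[297.8 243.6]]
0.02 -1 1 [[296.7 222.3]]
0.02 1 -1 [[347.3 243.5]]
0.02 1 1 [[347.1 222.2]]
```

View pics/w5.png

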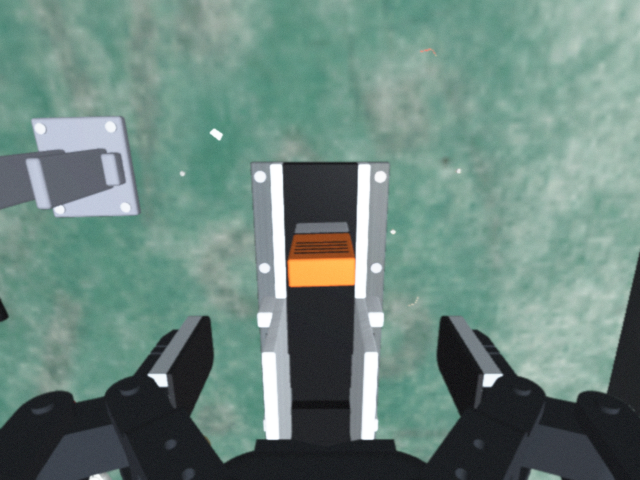

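Call:
play_rows --increments '[{"x": 0,"y": 0,"z": 0,"ax": 0,"ay": 0,"az": -10},{"x": 0,"y": 0,"z": 0,"ax": 0,"ay": 0,"az": -10},{"x": 0,"y": 0,"z": 0,"ax": 0,"ay": 0,"az": -10},{"x": 0,"y": 0,"z": 0,"ax": 0,"ay": 0,"az": -10},{"x": 0,"y": 0,"z": 0,"ax": 0,"ay": 0,"az": -10},{"x": 0,"y": 0,"z": 0,"ax": 0,"ay": 0,"az": -10},{"x": 0,"y": 0,"z": 0,"ax": 0,"ay": 0,"az": -10},{"x": 0,"y": 0,"z": 0,"ax": 0,"ay": 0,"az": -10},{"x": 0,"y": 0,"z": 0,"ax": 0,"ay": 0,"az": -9},{"x": 0,"y": 0,"z": 0,"ax": 0,"ay": 0,"az": 0},{"x": 0,"y": 0,"z": 0,"ax": 0,"ay": 0,"az": 0}]' --fingers 0.2

```text
time: 13.45
position: [0.6322, 0.0078, 0.1353]
ee_rot: [-0.001, -3.133, -0.0]
force: [1.0, 0.1, 0.2]
width: 0.0513
```

Run:
```python
from h import *
plan([.6365,.0077,.14],88.4,1)
c=cap('wrist','w6.png')
for z in(.096,.02):
  for sx in(-1,1):
   for sy in(-1,1):
    P=[.6365+sx*.018,.0077+sy*.008-sx*.018*.028,z]; print(z,sx,sy,proj(c,P).round(1))
cv2.imwrite('pics/w6z.png',cv2.resize(c['frame'][200:400,220:460],(720,600),interpolation=cv2.INTER_CUBIC))
```

```text
force [1.  0.1 0.2] pos [0.6322 0.0078 0.1353] turn deg [ 0.01 -0.51  1.58] width 0.0513
[-0.43 -0.01 -0.48] [ 0.01 -0.51  1.58]
0.096 -1 -1 [[309.  255.9]]
0.096 -1 1 [[341.  255.9]]
0.096 1 -1 [[308.  320.4]]
0.096 1 1 [[338.3 320.4]]
0.02 -1 -1 [[313.3 219.5]]
0.02 -1 1 [[336.6 219.5]]
0.02 1 -1 [[312.3 268.6]]
0.02 1 1 [[334.7 268.5]]
```

View pics/w6.png

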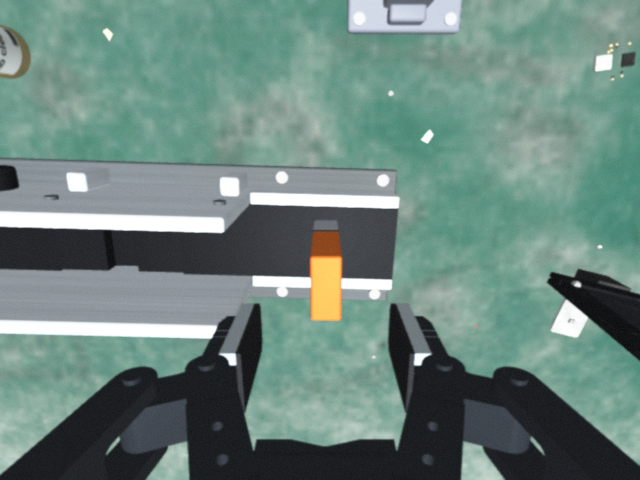

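View pics/w6z.png

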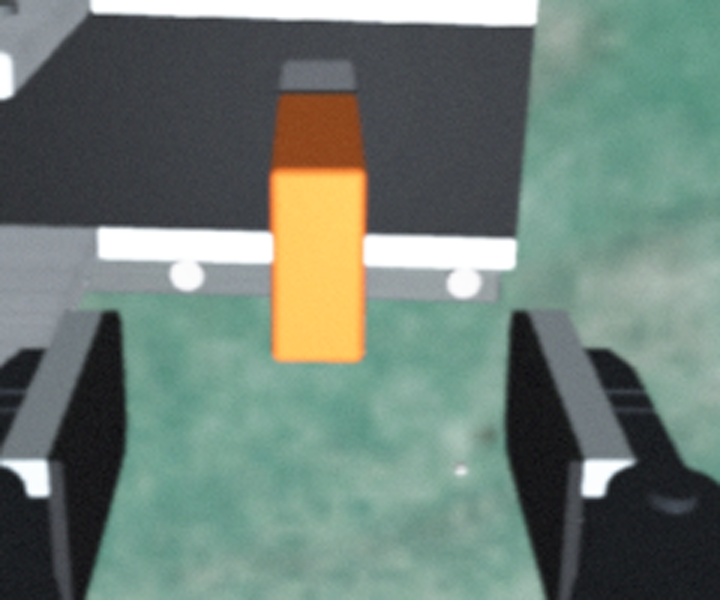

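Call:
play_rows --increments '[{"x": -0.43,"y": 0.07,"z": 0,"ax": 0,"ay": -0.5,"az": 1.6},{"x": 0,"y": 0,"z": 0,"ax": 0,"ay": 0,"az": 0},{"x": 0,"y": 0,"z": 0,"ax": 0,"ay": 0,"az": 0}]'

```text
time: 13.88
position: [0.6368, 0.0086, 0.1351]
ee_rot: [0.053, 3.141, 0.0]
force: [-0.2, 0.2, 0.3]
width: 0.0512
```

Run:
```python
from h import *
plan([.6365,.0085,.05],88.4,1)
```

```text
force [-0.2  0.2  0.3] pos [0.6368 0.0086 0.1351] turn deg [ 0.01  0.03 -0.32] width 0.0512
[ 0.03 -0.01  8.51] [ 0.01  0.03 -0.32]
```

Call:
play_rows --increments '[{"x": 0,"y": 0,"z": 1.2,"ax": 0,"ay": 0,"az": -0.3},{"x": 0,"y": 0,"z": 1.8,"ax": 0,"ay": 0,"az": 0},{"x": 0,"y": 0,"z": 1.8,"ax": 0,"ay": 0,"az": 0},{"x": 0,"y": 0,"z": 1.8,"ax": 0,"ay": 0,"az": 0},{"x": 0,"y": 0,"z": 0.9,"ax": 0,"ay": 0,"az": 0},{"x": 0,"y": 0,"z": 0.2,"ax": 0,"ay": 0,"az": 0},{"x": 0,"y": 0,"z": 0,"ax": 0,"ay": 0,"az": 0}]'

```text
time: 14.75
position: [0.6357, 0.0086, 0.0511]
ee_rot: [-0.044, -3.139, -0.0]
force: [0.6, 0.2, -0.5]
width: 0.0512
```

Run:
```python
from h import *
plan([.6365,.0085,.05],88.4,1)
cap('wrist','w7.png')
```

```text
force [ 0.6  0.2 -0.5] pos [0.6357 0.0086 0.0511] turn deg [ 0.01 -0.12 -0.02] width 0.0512
[-0.08 -0.01  0.1 ] [ 0.01 -0.12 -0.02]
```

View pics/w7.png

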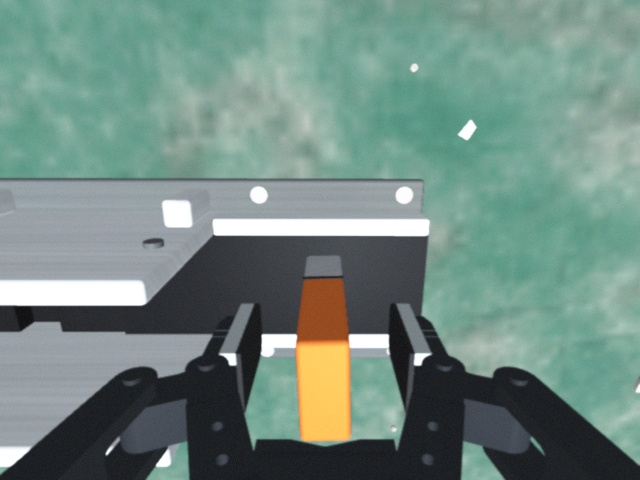

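Aligned with the key centred between the pads (key columns 298–350, pads 260 and 390). Close.

Call:
play_rows --increments '[{"x": 0,"y": 0,"z": 0,"ax": 0,"ay": 0,"az": 0},{"x": 0,"y": 0,"z": 0,"ax": 0,"ay": 0,"az": 0},{"x": 0,"y": 0,"z": 0,"ax": 0,"ay": 0,"az": 0},{"x": 0,"y": 0,"z": 0,"ax": 0,"ay": 0,"az": 0},{"x": 0,"y": 0,"z": 0,"ax": 0,"ay": 0,"az": 0}]' --fingers -1

```text
time: 15.42
position: [0.6364, 0.0086, 0.0525]
ee_rot: [-0.044, -3.141, -0.0]
force: [0.3, -0.3, -3.1]
width: 0.0153
```

Call:
play_rows --increments '[{"x": 0,"y": 0,"z": 0.05,"ax": 0,"ay": 0,"az": 0},{"x": 0,"y": 0,"z": 0.05,"ax": 0,"ay": 0,"az": 0}]'

```text
time: 15.68
position: [0.6365, 0.0086, 0.0524]
ee_rot: [0.044, 3.141, 0.0]
force: [-3.9, -0.5, 10.3]
width: 0.0154
```

Call:
play_rows --increments '[{"x": 0.03,"y": -0.6,"z": 0.04,"ax": 0,"ay": 0,"az": 0},{"x": 0.03,"y": -0.8,"z": 0.04,"ax": 0,"ay": 0,"az": 0},{"x": 0.03,"y": -0.8,"z": 0.04,"ax": 0,"ay": 0,"az": 0},{"x": 0,"y": -0.8,"z": 0.04,"ax": 0,"ay": 0,"az": 0}]'

```text
time: 16.18
position: [0.6364, -0.0212, 0.0524]
ee_rot: [0.044, 3.138, 0.002]
force: [-0.2, 4.9, 7.4]
width: 0.0156
```

Run:
```python
from h import *
p=env.get_state()['position'];plan([.6324+.028*(p[1]+.099),p[1],p[2]],88.4,1)
```

```text
force [-0.2  4.9  7.4] pos [ 0.6364 -0.0212  0.0524] turn deg [ 0.08  0.22 -0.  ] width 0.0156
[ 0.18 -0.   -0.  ] [ 0.08  0.22 -0.  ]
```

Call:
play_rows --increments '[{"x": 0.15,"y": -0.8,"z": 0.04,"ax": 0,"ay": 0.2,"az": 0},{"x": 0.1,"y": -0.8,"z": 0.04,"ax": 0,"ay": 0,"az": 0},{"x": 0.05,"y": -0.8,"z": 0.04,"ax": 0,"ay": 0,"az": 0},{"x": 0,"y": -0.8,"z": 0.04,"ax": 0,"ay": 0,"az": 0},{"x": 0,"y": -0.8,"z": 0.04,"ax": 0,"ay": 0,"az": 0}]'

```text
time: 16.8
position: [0.6344, -0.0625, 0.0524]
ee_rot: [0.046, 3.136, 0.004]
force: [0.2, 5.1, 7.4]
width: 0.0154
```

Run:
```python
from h import *
p=env.get_state()['position'];plan([.6324+.028*(p[1]+.099),p[1],p[2]],88.4,1)
cap('wrist','w8.png')
```

```text
force [0.2 5.1 7.4] pos [ 0.6344 -0.0625  0.0524] turn deg [ 0.17  0.29 -0.08] width 0.0154
[ 0.1 -0.  -0. ] [ 0.17  0.29 -0.08]
```

View pics/w8.png

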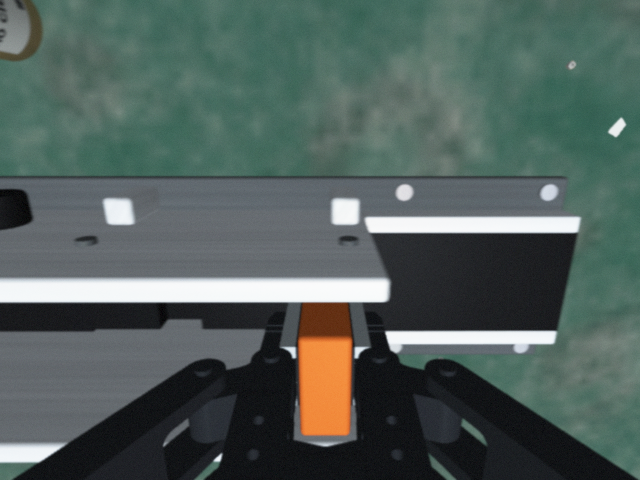

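Run:
```python
from h import *
c=env.capture('wrist'); np.set_printoptions(precision=4,suppress=True)
print(onz(c,[(163,327),(203,327),(165,305)],.02),onz(c,[(163,320),(203,320)],.01))
cv2.imwrite('pics/w8z.png',cv2.resize(c['frame'][280:350,80:300],(800,255),interpolation=cv2.INTER_CUBIC))
```

```text
[[ 0.6549 -0.1464  0.02  ]
 [ 0.6555 -0.126   0.02  ]
 [ 0.6425 -0.1434  0.02  ]] [[ 0.6563 -0.1505  0.01  ]
 [ 0.657  -0.1291  0.01  ]]
```

View pics/w8z.png

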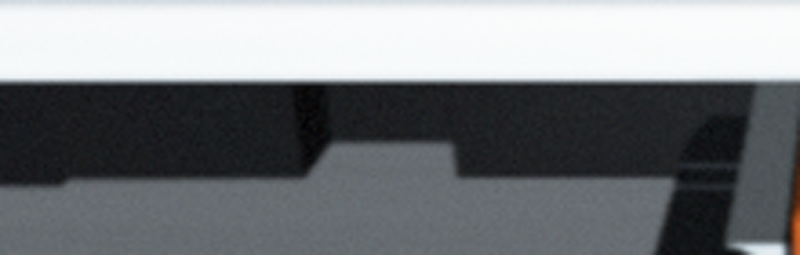

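Call:
play_rows --increments '[{"x": 0.1,"y": -0.8,"z": 0.04,"ax": 0.1,"ay": 0.3,"az": 0},{"x": 0.05,"y": -0.8,"z": 0.04,"ax": 0,"ay": 0,"az": 0},{"x": 0,"y": -0.8,"z": 0.04,"ax": 0,"ay": 0,"az": 0},{"x": 0,"y": -0.8,"z": 0.04,"ax": 0,"ay": 0,"az": 0},{"x": 0,"y": -0.8,"z": 0.04,"ax": 0,"ay": 0,"az": 0},{"x": 0,"y": -0.6,"z": 0.04,"ax": 0,"ay": 0,"az": 0},{"x": 0,"y": -0.3,"z": 0.04,"ax": 0,"ay": 0,"az": 0}]'

```text
time: 17.77
position: [0.6335, -0.1137, 0.0523]
ee_rot: [0.05, 3.136, 0.004]
force: [-0.5, 5.5, 6.8]
width: 0.0155
```

Run:
```python
from h import *
p=env.get_state()['position'];plan([.6324+.028*(p[1]+.099),-.135,p[2]],88.4,1)
```

```text
force [-0.5  5.5  6.8] pos [ 0.6335 -0.1137  0.0523] turn deg [ 0.15  0.28 -0.22] width 0.0155
[ 0.09 -2.13 -0.01] [ 0.15  0.28 -0.22]
```

Call:
play_rows --increments '[{"x": 0.05,"y": -0.4,"z": 0.05,"ax": 0.1,"ay": 0.2,"az": -0.2},{"x": 0,"y": -0.4,"z": 0.05,"ax": 0,"ay": 0,"az": 0},{"x": 0,"y": -0.4,"z": 0.05,"ax": 0,"ay": 0,"az": 0},{"x": 0,"y": -0.3,"z": 0.05,"ax": 0,"ay": 0,"az": 0},{"x": 0,"y": -0.2,"z": 0.05,"ax": 0,"ay": 0,"az": 0}]'

```text
time: 18.4
position: [0.6339, -0.1312, 0.0522]
ee_rot: [0.047, 3.136, 0.004]
force: [-0.5, 4.5, 6.7]
width: 0.0156
```

Call:
play_rows --increments '[{"x": 0,"y": -0.15,"z": 0.08,"ax": 0,"ay": 0,"az": 0},{"x": 0,"y": -0.15,"z": 0.08,"ax": 0,"ay": 0,"az": 0},{"x": 0,"y": -0.1,"z": 0.08,"ax": 0,"ay": 0,"az": 0}]'

```text
time: 18.77
position: [0.6334, -0.136, 0.0495]
ee_rot: [0.047, 3.137, 0.004]
force: [0.4, -0.2, -2.3]
width: 0.0153
```

Call:
play_rows --increments '[{"x": 0,"y": 0,"z": 0.2,"ax": 0,"ay": 0,"az": 0},{"x": 0,"y": 0,"z": 0.2,"ax": 0,"ay": 0,"az": 0},{"x": 0,"y": 0,"z": 0.15,"ax": 0,"ay": 0,"az": 0},{"x": 0,"y": 0,"z": 0.05,"ax": 0,"ay": 0,"az": 0}]'

```text
time: 19.27
position: [0.633, -0.1361, 0.0424]
ee_rot: [0.047, 3.138, 0.004]
force: [-0.0, -0.3, -2.9]
width: 0.0153
```

Call:
play_rows --increments '[{"x": 0,"y": 0,"z": 0.06,"ax": 0,"ay": 0,"az": 0},{"x": 0,"y": 0,"z": 0.06,"ax": 0,"ay": 0,"az": 0},{"x": 0,"y": 0,"z": 0.06,"ax": 0,"ay": 0,"az": 0}]'

```text
time: 19.65
position: [0.6332, -0.1361, 0.0419]
ee_rot: [0.047, 3.137, 0.004]
force: [-3.6, 0.2, 8.5]
width: 0.0153
```

Call:
play_rows --increments '[{"x": 0,"y": 0,"z": -0.02,"ax": 0,"ay": 0,"az": 0},{"x": 0,"y": 0,"z": 0,"ax": 0,"ay": 0,"az": 0},{"x": 0,"y": 0,"z": 0,"ax": 0,"ay": 0,"az": 0},{"x": 0,"y": 0,"z": 0,"ax": 0,"ay": 0,"az": 0}]' --fingers 0.2

```text
time: 20.15
position: [0.6338, -0.1362, 0.0426]
ee_rot: [0.047, 3.136, 0.003]
force: [-0.1, 0.0, -0.2]
width: 0.0515
```

Call:
play_rows --increments '[{"x": 0,"y": 0,"z": -0.6,"ax": 0,"ay": 0,"az": 0},{"x": 0,"y": 0,"z": -1.2,"ax": 0,"ay": 0,"az": 0},{"x": 0,"y": 0,"z": -1.8,"ax": 0,"ay": 0,"az": 0},{"x": 0,"y": 0,"z": -1.8,"ax": 0,"ay": 0,"az": 0},{"x": 0,"y": 0,"z": -1.8,"ax": 0,"ay": 0,"az": 0},{"x": 0,"y": 0,"z": -1.8,"ax": 0,"ay": 0,"az": 0},{"x": 0,"y": 0,"z": -1.8,"ax": 0,"ay": 0,"az": 0},{"x": 0,"y": 0,"z": 0,"ax": 0,"ay": 0,"az": 0}]'

```text
time: 21.15
position: [0.6342, -0.1367, 0.1607]
ee_rot: [0.047, 3.133, 0.002]
force: [0.5, 0.9, -0.3]
width: 0.0513
```

Run:
```python
from h import *
c=cap('wrist','w9.png'); s=cap('side','s9.png'); print(env.get_state()['position'],env.get_state()['width'])
for z in(.086,.096):
  for sx in(-1,1):
   for sy in(-1,1):
    P=[.6325+sx*.018,-.136+sy*.008-sx*.018*.028,z]; print(z,sx,sy,proj(c,P).round(1),proj(s,P).round(1))
cv2.imwrite('pics/w9z.png',cv2.resize(c['frame'][150:400,200:500],(720,600),interpolation=cv2.INTER_CUBIC))
cv2.imwrite('pics/s9z.png',cv2.resize(s['frame'][210:350,300:480],(770,600),interpolation=cv2.INTER_CUBIC))
```

```text
[ 0.6332923  -0.13650251  0.15887295] 0.051106418478424315
0.086 -1 -1 [[311.5 224.3]] [[390.3 253. ]]
0.086 -1 1 [[339.1 223.5]] [[385.  249.4]]
0.086 1 -1 [[312.3 281.3]] [[409.9 250. ]]
0.086 1 1 [[338.5 280.6]] [[404.3 246.5]]
0.096 -1 -1 [[311.  229.1]] [[390.8 247.1]]
0.096 -1 1 [[339.7 228.3]] [[385.4 243.6]]
0.096 1 -1 [[311.8 288.3]] [[410.4 244.2]]
0.096 1 1 [[339.1 287.5]] [[404.8 240.8]]
```

View pics/w9z.png

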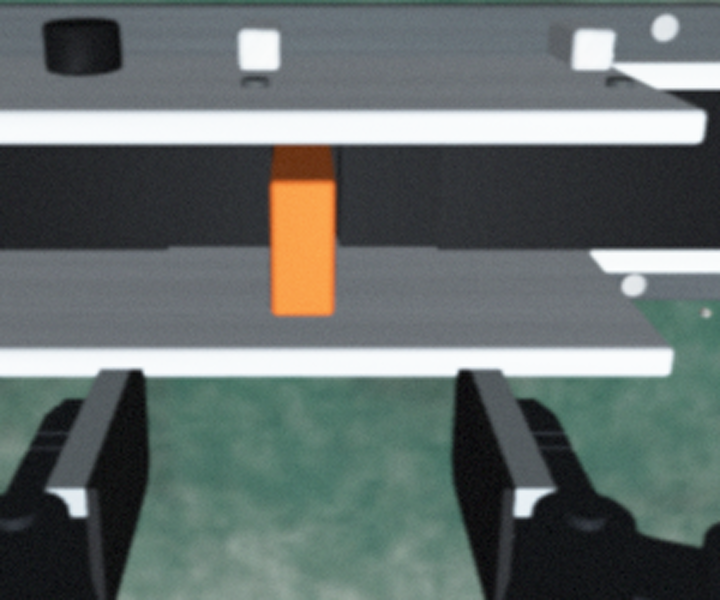

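View pics/s9z.png

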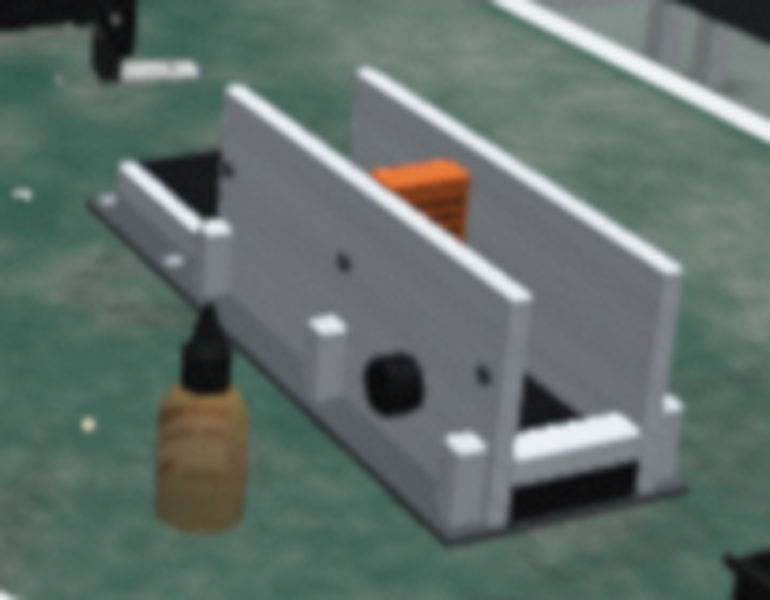

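Run:
```python
from station import env
print(env.finish_job())
```

```text
the job is handed in; nothing more can be done
None
```

The index key is standing in the hidden cross groove: upright, fully down and released. The job was handed in at about 21 s, against the 72 s limit.

**What I did:**
- I gripped the key by its narrow edges in the dock and lifted it straight out.
- I stood it on the landing with its wide side across the rail, let go, and took it again by its two broad faces.
- I slid it between the fences with about 7 N pressing down. It dropped into the groove about 92 mm past the channel mouth.
- I lowered it until it met the groove floor, released it and withdrew upwards.

**Last checks:**
- **Depth:** the tool sank 10.4 mm from deck contact to floor contact, against a nominal 10 mm. In the wrist and side pictures the key's top matches a height of 86 mm to within 1–2 pixels.
- **Bottle and gripper:** the bottle is still standing, and the gripper is well clear above the key.
- **Forces:** the largest contact force I read was about 18 N, when setting the key on the landing.

**Small disagreements:** the key stood about 1.5° skewed on the landing, and the second grip squared it up. The closing fingers may have lifted it about 1 mm off the deck, but I pressed it back into contact before sliding. The wrist and top cameras differed by about 1 mm on the key's position, within their calibration.

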